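Return the disc punches to their matching stands

TASK

Put the four loose steel disc punches away: each goes upright into the well of the grey metal stand whose copper sample disc has the same diameter as the punch, so the thickest punch goes with the largest disc and so on down to the thinnest. Every punch must end standing flat on the floor of its own well, released; leave the flux jar and the dish of jump rings where they are.

Things in the scene. Friction and masses are not known exactly. Their poses are not given: they have to be found in the camera images.
- punch_large: The largest, thickest of the four bright steel disc punches standing upright on the bench: a plain round rod 26.5 mm in diameter and 57 mm tall, about 247 g. Origin at the centre of its lower end, z up along its axis.
- punch_medium: The second largest of the four bright steel disc punches standing upright on the bench: a plain round rod 19.5 mm in diameter and 54 mm tall, about 127 g. Origin at the centre of its lower end, z up along its axis.
- punch_small: The second smallest of the four bright steel disc punches standing upright on the bench: a plain round rod 13 mm in diameter and 51 mm tall, about 54 g. Origin at the centre of its lower end, z up along its axis.
- punch_tiny: The smallest, pencil-thin of the four bright steel disc punches standing upright on the bench: a plain round rod 8.5 mm in diameter and 50 mm tall, about 22 g. Origin at the centre of its lower end, z up along its axis.
- well_large (a point): Centre of the floor, 6 mm above the bench, of a round dark-floored well 44.5 mm wide, 8 mm deep, in a fixed grey metal stand 100 x 64 x 14 mm (x, y, z) for the 26.5 mm punch. Its flat copper sample disc, 26.5 mm wide, 1.5 mm thick, the largest of four, lies on the same block 50 mm from the well centre towards the robot (-x of the stand). Axes: x along the block from disc to well, z up.
- well_medium (a point): Centre of the floor, 6 mm above the bench, of a round dark-floored well 37.5 mm wide, 8 mm deep, in a fixed grey metal stand 100 x 64 x 14 mm (x, y, z) for the 19.5 mm punch. Its flat copper sample disc, 19.5 mm wide, 1.5 mm thick, the second largest of four, lies on the same block 50 mm from the well centre towards the robot (-x of the stand). Axes: x along the block from disc to well, z up.
- well_small (a point): Centre of the floor, 6 mm above the bench, of a round dark-floored well 31 mm wide, 8 mm deep, in a fixed grey metal stand 100 x 64 x 14 mm (x, y, z) for the 13 mm punch. Its flat copper sample disc, 13 mm wide, 1.5 mm thick, the second smallest of four, lies on the same block 50 mm from the well centre towards the robot (-x of the stand). Axes: x along the block from disc to well, z up.
- well_tiny (a point): Centre of the floor, 6 mm above the bench, of a round dark-floored well 26.5 mm wide, 8 mm deep, in a fixed grey metal stand 100 x 64 x 14 mm (x, y, z) for the 8.5 mm punch. Its flat copper sample disc, 8.5 mm wide, 1.5 mm thick, the smallest of four, lies on the same block 50 mm from the well centre towards the robot (-x of the stand). Axes: x along the block from disc to well, z up.
- flux_jar: White plastic jar with a ribbed screw cap, 38 mm in diameter, 61 mm tall, about 90 g, loose among the punches (a like jar far back is fixed); stays where it is. Origin at the centre of its underside, z up.
- findings_dish: Shallow light grey round dish holding a few jump rings, 68 mm in diameter, 19 mm tall, about 60 g, loose among the punches; stays where it is. Origin at the centre of its underside, z up.

How it is judged (in metres and radians):
At the end, for the whole second after the job is handed in: All four punches, released and at rest, stand upright (0.08 rad) in their own wells: axis within 10.5 mm of the well centre, lower end 3 to 9 mm above the bench (floor: 6 mm). Flux jar and dish stand upright, within 20 mm of where they started (horizontal distance between punch_large and well_large below 0.0105 m and height (world z) of punch_large between 0.003 and 0.009 m and angle between each of punch_large, punch_medium, punch_small, punch_tiny's own z axis and vertical below 0.08 rad and linear speed of each of punch_large, punch_medium, punch_small, punch_tiny below 0.02 m/s and horizontal distance between punch_medium and well_medium below 0.0105 m and height (world z) of punch_medium between 0.003 and 0.009 m and horizontal distance between punch_small and well_small below 0.0105 m and height (world z) of punch_small between 0.003 and 0.009 m and horizontal distance between punch_tiny and well_tiny below 0.0105 m and height (world z) of punch_tiny between 0.003 and 0.009 m and distance of each of flux_jar, findings_dish from where it was at the start of the episode below 0.02 m and angle between each of flux_jar, findings_dish's own z axis and vertical below 0.1 rad); the robot touches nothing.
It fails at once if the flux jar is shifted by more than 20 mm or tipped (distance of flux_jar from where it was at the start of the episode above 0.02 m or angle between flux_jar's own z axis and vertical above 0.4 rad).
It fails at once if the findings dish is shifted by more than 20 mm or tipped (distance of findings_dish from where it was at the start of the episode above 0.02 m or angle between findings_dish's own z axis and vertical above 0.4 rad).
It also fails if it takes over 80 s, if anything falls off the work surface, if the arm or the gripper's body presses on something with over 40 N, if the wrist force passes 120 N, or if a joint passes its speed limit or range.

ROBOT

A 6-joint arm with a two-finger parallel gripper is mounted at the origin on a cart in front of the work surface, level with it; the furniture and walls round the work are solid. World frame = base frame: x ahead of the robot, y to its left, z up, the work surface at z = 0. Lengths are in m, angles in degrees, forces in N, time in s.
With the tool pointing down it reaches from about 0.325 to 0.775 m from the base axis. Payload 9.3 kg.
Tool frame: the origin (TCP) lies on the centre line of the jaws, within the pads' length; the fingertips stand 25 mm ahead of it and the grasp point (between the pads) lies 6 mm ahead of it; z points along the fingers, y is the line along which they close (so a half turn about z gives the same grasp; the last joint's range is limited). The gripper opens to 85 mm and grips with 20 to 120 N. Pads are 22 mm wide; open, the fingers measure 114 mm over their backs; the gripper's body (76 mm by 85 mm) begins 54 mm behind the grasp point. The pads swing forward as they close: fully open they stand 13 mm farther back than shut.
Start: joints at [-76.467, 14.817, 1.232, 76.415, 0, 81.257], TCP at [0.208, -0.509, 0.256] pointing down, gripper open.
Joint ranges: [-174.27, 174.27], [-52.1, 104.24], [-59.71, 78.15], [-110.17, 111.67], [-87.03, 83.33], [-180, 180]. Speed limits (degrees/s): [127.2, 127.2, 159.86, 180, 180, 180].

INTERFACE

Orientations are given as [roll, pitch, yaw] about the fixed x, y, z axes, in that order (R = Rz(yaw) Ry(pitch) Rx(roll)).
In Python, from rig import r, eyes, spotter gives the robot as it stands.
- The arm moves only by the tool servo_tool, never from a script. Its argument "rows" is a list of rows, each an object with "claw": the closure, from 0 (fully open) to 1 (shut); "dp": the shift along the tool's x, y, z in m, a list of three; "rot": the turn, a rotation vector about the tool's x, y, z in degrees, a list of three. In form: [{"claw": claw, "dp": [x, y, z], "rot": [ax, ay, az]}, ...]. A call has 1 to 20 rows; each row is the pose to reach, as a shift and turn from the pose commanded when the call began, along the tool's axes at that moment; what a row does not reach only later rows make up. A row lasts 1/10 s, in which the tool goes at most 50 mm and 8.59 degrees, less where a joint would pass 70% of its speed; a pose out of reach is approached as far as the arm can. A call with a gripper value outside its range is refused whole. The fingers move at their own pace and stop on an object; "newtons" is the grip in N (left out, the last holds). Time passes only in rows, so rows that repeat a pose let the fingers close. It gives the time, the measured TCP pose, the force, the opening and the grip force at its end, in the units of the state.
- r.get_obs(): the state, without advancing time (a new reading comes with each control period).
- eyes.camera(name): name is "scene" or "top" or "wrist"; returns a dict with "frame" (480x640x3 uint8, red, green, blue), "range_z" (480x640 float32, m along the optical axis (not along the pixel's ray), 0 where there is no reading), "fx", "fy", "cx", "cy" (pixels), "world_to_cam" (4x4, takes a point from world to camera coordinates); the wrist camera has in their place "mount" (4x4, takes a point from camera to tool coordinates, whose origin is the TCP and whose axes are the flange's). Camera axes: x right, y down, z forward; pixel columns grow to the right and rows downward; lengths in m; the calibration is good to about 2 mm. A picture is of the moment at which its call begins: read the wrist's pose just before it.
- r.job_done(): hands the job in; it is judged then, once.
Trained networks look in the newest picture that a camera, given by its name, has taken for a name from the list of things; names that differ only in an ending like _2 or _b are one class to them, and where a whole thing is asked for, a point or a joint stands for the part that bears it (a point fixed in the world has none). Each returns a list of dicts, best first, with "conf" (0 to 1); they miss things now and then, are a little off and sometimes report something else, mostly with a low value. They report only what shows in the picture. A call takes as long as a camera call.
- spotter.spot_in(target, camera): "centre" ([x, y, z] in m, in world coordinates, good to about 4 mm: the middle of the surface that is visible of it).
- spotter.trace(target, camera): "mask" (480x640 bool, what is visible of it).
The state is a dict: "clock": time; "joints": joint angles; "qvel": joint speeds; "joint_efforts": joint torques, N m; "tcp_pos": TCP position; "eef_rot": TCP orientation; "ft_force": force on the tool from outside, world axes, zero at the start; "ft_torque": the same for the moment, N m; "opening": finger opening in m; "finger_force": force on a finger pad.
Only numpy, scipy, OpenCV 4.12 (cv2) and the standard library are available. Lean on these libraries where they do the work, as an engineer would, in place of code of your own. Each camera call takes 0.05 s, during which the arm holds its last target. There are 200 camera calls.

## Working session

There is one attempt and no reset: what is moved stays moved. The work goes in short steps, Python scripts to look and compute and a tool call to move; the robot and the scene stay as the last step left them, time stands still between calls to the robot, and variables do not carry over. Pictures are saved under pics/ and viewed, at most 14 in all, crops included, and the job is handed in when it is done.

Besides the shell and the picture viewer there is one more tool, called after ">>>" as name([rows], argument=value, ...), one row to a line, values as JSON. servo_tool: Moves the arm, as the interface text tells. Its arguments: {"type":"object","properties":{"rows":{"type":"array"},"newtons":{"type":"number"}},"required":["rows"]}

```bash
mkdir -p pics; ls; cat > h.py <<'E'
import numpy as np, cv2
from rig import r, eyes, spotter
def save(n,f): cv2.imwrite('pics/'+n+'.png', f[:,:,::-1])
def cloud(c):
    z=c['range_z']; v,u=np.mgrid[0:480,0:640]
    P=np.stack([(u-c['cx'])/c['fx']*z,(v-c['cy'])/c['fy']*z,z,np.ones_like(z)],-1)
    W=P@np.linalg.inv(c['world_to_cam']).T
    return W[...,:3]
E
python3 - <<'E'
from h import *
print(r.get_obs())
for n in ['top','scene']:
    c=eyes.camera(n); save(n,c['frame']); W=cloud(c)
    print(n,c['fx'],np.linalg.inv(c['world_to_cam']).round(3)[:3].tolist())
    for t in ['punch_large','punch_medium','punch_small','punch_tiny','well_large','well_medium','well_small','well_tiny','flux_jar','findings_dish']:
        print(t,[(round(d['conf'],2),np.round(d['centre'],3).tolist()) for d in spotter.spot_in(t,n)[:4]])
E
```

```text
pics
{'clock': 0.0, 'joints': array([-7.64685857e+01,  1.48520921e+01,  1.18770923e+00,  7.64159068e+01,
        2.26443102e-04,  8.12581597e+01]), 'qvel': array([-0.00072532, -0.02069412,  0.0471452 ,  0.04359913, -0.02936371,
        0.00119718]), 'joint_efforts': array([ 2.42926026e-04, -5.55643988e+01,  3.44527245e+01,  1.39393206e-02,
       -1.75782970e-04,  7.70819781e-06]), 'tcp_pos': array([ 0.2084114 , -0.50870153,  0.25563946]), 'eef_rot': array([-1.79920678e+02, -1.24264347e-02,  2.22732458e+01]), 'ft_force': array([-0.54190811, -0.67596805, -0.15414619]), 'ft_torque': array([-0.03924829, -0.02659274,  0.01245583]), 'finger_force': 0.0, 'opening': 0.0853988873210929}
top 591.6885326330165 [[0.013, -0.982, 0.186, 0.364], [-1.0, -0.014, -0.005, 0.003], [0.008, -0.186, -0.983, 0.988]]
punch_large [(0.58, [0.554, -0.096, 0.056]), (0.22, [0.679, -0.177, 0.036])]
punch_medium [(0.66, [0.577, 0.233, 0.052])]
punch_small [(0.4, [0.655, 0.164, 0.042])]
punch_tiny []
well_large [(0.64, [0.428, -0.258, 0.014]), (0.51, [0.558, -0.264, 0.063])]
well_medium [(0.77, [0.426, -0.088, 0.014]), (0.31, [0.557, -0.098, 0.056])]
well_small [(0.77, [0.434, 0.1, 0.015])]
well_tiny [(0.88, [0.429, 0.24, 0.016])]
flux_jar [(0.8, [0.554, -0.264, 0.064])]
findings_dish [(0.83, [0.573, 0.085, 0.006])]
scene 620.6533562299393 [[-0.78, -0.418, 0.467, 0.064], [-0.626, 0.539, -0.564, 0.58], [-0.016, -0.732, -0.681, 0.736]]
punch_large [(0.98, [0.551, -0.085, 0.038]), (0.61, [0.549, -0.25, 0.041])]
punch_medium []
punch_small [(0.67, [0.422, -0.082, 0.013]), (0.56, [0.65, 0.167, 0.029])]
punch_tiny [(0.5, [0.679, -0.172, 0.028]), (0.36, [0.424, 0.244, 0.011])]
well_large [(0.65, [0.426, -0.251, 0.013])]
well_medium [(0.56, [0.424, -0.081, 0.013])]
well_small [(0.86, [0.428, 0.104, 0.014])]
well_tiny [(0.89, [0.425, 0.241, 0.013])]
flux_jar [(0.67, [0.552, -0.252, 0.038])]
findings_dish [(0.78, [0.575, 0.085, 0.006])]
```

View pics/top.png

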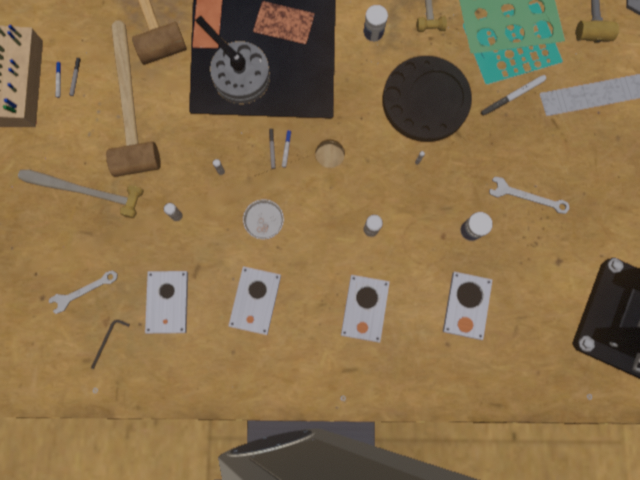

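View pics/scene.png

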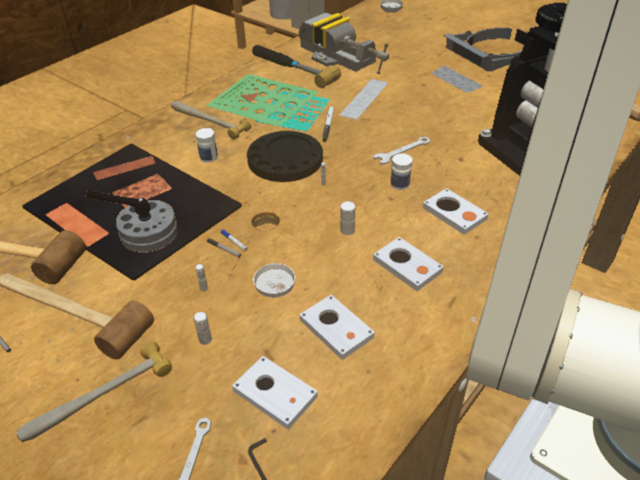

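Top view: punches large (373,225), medium (172,211), small (218,166) and tiny (420,157). Wells from large to tiny are at (469,294), (367,297), (257,289) and (167,291). The jar is at (479,225), the dish at (263,219), and a turntable sits close behind the tiny punch. The scene view confirms this. Next I refine the positions from the top-view depth.

```bash
python3 - <<'E'
from h import *
H=dict(large=.057,medium=.054,small=.051,tiny=.050)
P=dict(large=(.552,-.09),medium=(.577,.233),small=(.655,.165),tiny=(.679,-.175))
Wl=dict(large=(.44,-.254),medium=(.436,-.084),small=(.448,.1),tiny=(.446,.243))
for n in ['top','scene']:
    c=eyes.camera(n); W=cloud(c); g=c['frame'].astype(int).sum(2)
    for k in H:
        near=np.hypot(W[...,0]-P[k][0],W[...,1]-P[k][1])<.03
        m=near&(W[...,2]>H[k]-.006)
        q=W[m]; 
        if len(q): print(n,k,'top',m.sum(),q.mean(0).round(4),((q.min(0)+q.max(0))/2).round(4))
        m=near&(W[...,2]>.012); q=W[m]; print('   all',m.sum(),q.min(0).round(3),q.max(0).round(3))
    T=c['world_to_cam']; Ti=np.linalg.inv(T)
    for k in Wl:
        # dark blob near well
        near=(np.hypot(W[...,0]-Wl[k][0],W[...,1]-Wl[k][1])<.045)&(g<240)
        nn,l,s,cen=cv2.connectedComponentsWithStats(near.astype(np.uint8))
        i=1+np.argmax(s[1:,4]); v,u=np.nonzero(l==i)
        d=np.stack([(u-c['cx'])/c['fx'],(v-c['cy'])/c['fy'],np.ones(len(u))],1)@Ti[:3,:3].T
        o=Ti[:3,3]; X=o+d*((.014-o[2])/d[:,2])[:,None]
        (cx,cy),R=cv2.minEnclosingCircle(X[:,:2].astype(np.float32))
        print(n,'well',k,len(u),round(cx,4),round(cy,4),'dia',round(2*R,4),X.mean(0).round(4))
    if n=='top':
        q=W[(abs(W[...,0]-.73)<.08)&(abs(W[...,1]+.175)<.05)&(W[...,2]>.008)&(W[...,0]>.695)]; print('turntable xmin',q[:,0].min(),np.percentile(q[:,2],[50,95]))
        q=W[(abs(W[...,0]-.577)<.03)&(W[...,1]>.255)&(W[...,1]<.36)&(W[...,2]>.008)]; print('hammer',q.min(0),q.max(0))
E
```

```text
top large top 217 [ 0.5606 -0.0942  0.0576] [ 0.5611 -0.0945  0.0578]
   all 299 [ 0.548 -0.107  0.012] [ 0.574 -0.081  0.064]
top medium top 119 [0.5789 0.2358 0.0548] [0.5793 0.2365 0.0543]
   all 202 [0.57  0.226 0.013] [0.589 0.246 0.059]
top small top 55 [0.658  0.1637 0.0517] [0.6583 0.164  0.0509]
   all 105 [0.652 0.157 0.012] [0.664 0.17  0.056]
top tiny top 26 [ 0.6803 -0.1751  0.0489] [ 0.6807 -0.1752  0.0491]
   all 56 [ 0.676 -0.179  0.014] [ 0.685 -0.171  0.054]
top well large 467 0.4505 -0.2552 dia 0.0406 [ 0.4503 -0.2553  0.014 ]
top well medium 325 0.4432 -0.0861 dia 0.0333 [ 0.4432 -0.0861  0.014 ]
top well small 212 0.4534 0.0941 dia 0.0275 [0.4537 0.0938 0.014 ]
top well tiny 148 0.45 0.2428 dia 0.0227 [0.4497 0.2428 0.014 ]
turntable xmin 0.7168701254029134 [0.01815656 0.02465504]
hammer [0.57254072 0.30119105 0.00883579] [0.6069067  0.35966512 0.03208119]
scene large top 140 [ 0.5581 -0.093   0.055 ] [ 0.5595 -0.0945  0.0549]
   all 392 [ 0.545 -0.108  0.012] [ 0.573 -0.079  0.059]
scene medium top 131 [0.5767 0.237  0.0524] [0.5779 0.2366 0.0521]
   all 344 [0.567 0.227 0.012] [0.587 0.247 0.056]
scene small top 52 [0.656  0.1651 0.049 ] [0.6566 0.1643 0.0485]
   all 169 [0.649 0.158 0.012] [0.664 0.171 0.052]
scene tiny top 12 [ 0.6785 -0.1752  0.0471] [ 0.6793 -0.1754  0.0469]
   all 67 [ 0.674 -0.18   0.013] [ 0.684 -0.17   0.049]
scene well large 186 0.4467 -0.2523 dia 0.0395 [ 0.4462 -0.252   0.014 ]
scene well medium 169 0.4398 -0.0828 dia 0.0323 [ 0.44   -0.0835  0.014 ]
scene well small 153 0.4502 0.0966 dia 0.0264 [0.4504 0.0964 0.014 ]
scene well tiny 153 0.4466 0.2445 dia 0.022 [0.4467 0.2443 0.014 ]
```

>>> servo_tool([
  {"claw":0.3,"dp":[0,0,0],"rot":[0,0,-157.7]},
  {"claw":0.3,"dp":[0,0,0],"rot":[0,0,-157.7]},
  {"claw":0.3,"dp":[0,0,0],"rot":[0,0,-157.7]},
  {"claw":0.3,"dp":[0,0,0],"rot":[0,0,-157.7]},
])

```text
clock: 1.6
tcp_pos: [0.2085, -0.509, 0.2562]
eef_rot: [-180.0, -0.0, 57.0]
ft_force: [-0.9, 0.8, -0.5]
opening: 0.0599
finger_force: 0.0
```

>>> servo_tool([
  {"claw":0.4,"dp":[0.539,0.069,0.06],"rot":[0,0,-123]},
  {"claw":0.4,"dp":[0.539,0.069,0.06],"rot":[0,0,-123]},
  {"claw":0.4,"dp":[0.539,0.069,0.06],"rot":[0,0,-123]},
  {"claw":0.4,"dp":[0.539,0.069,0.06],"rot":[0,0,-123]},
  {"claw":0.4,"dp":[0.539,0.069,0.06],"rot":[0,0,-123]},
  {"claw":0.4,"dp":[0.539,0.069,0.06],"rot":[0,0,-123]},
  {"claw":0.4,"dp":[0.539,0.069,0.06],"rot":[0,0,-123]},
  {"claw":0.4,"dp":[0.539,0.069,0.06],"rot":[0,0,-123]},
  {"claw":0.4,"dp":[0.539,0.069,0.06],"rot":[0,0,-123]},
  {"claw":0.4,"dp":[0.539,0.069,0.06],"rot":[0,0,-123]},
  {"claw":0.4,"dp":[0.539,0.069,0.06],"rot":[0,0,-123]},
  {"claw":0.4,"dp":[0.539,0.069,0.06],"rot":[0,0,-123]},
  {"claw":0.4,"dp":[0.539,0.069,0.06],"rot":[0,0,-123]},
  {"claw":0.4,"dp":[0.539,0.069,0.06],"rot":[0,0,-123]},
  {"claw":0.4,"dp":[0.539,0.069,0.06],"rot":[0,0,-123]},
  {"claw":0.4,"dp":[0.539,0.069,0.06],"rot":[0,0,-123]},
  {"claw":0.4,"dp":[0.539,0.069,0.06],"rot":[0,0,-123]},
])

```text
clock: 3.3
tcp_pos: [0.5624, -0.0966, 0.1963]
eef_rot: [180.0, -0.0, 179.6]
ft_force: [0.0, -0.3, -0.4]
opening: 0.0512
finger_force: 0.0
```

```bash
cat >> h.py <<'E'
from scipy.spatial.transform import Rotation as Ro
def wrist(name=None):
    o=r.get_obs(); c=eyes.camera('wrist')
    T=np.eye(4); T[:3,:3]=Ro.from_euler('xyz',o['eef_rot'],degrees=True).as_matrix(); T[:3,3]=o['tcp_pos']
    c['world_to_cam']=np.linalg.inv(T@c['mount'])
    if name: save(name,c['frame'])
    return o,c,cloud(c)
def top(W,p,zmin,rad=.03):
    q=W[(np.hypot(W[...,0]-p[0],W[...,1]-p[1])<rad)&(W[...,2]>zmin)&(W[...,2]<.08)]
    return len(q), q.mean(0).round(4) if len(q) else None, ((q.min(0)+q.max(0))/2).round(4) if len(q) else None
E
python3 - <<'E'
from h import *
o,c,W=wrist('w1'); print(o['tcp_pos'],o['eef_rot'],c['mount'].round(3).tolist())
print(top(W,(.56,-.0945),.05))
E
```

```text
[ 0.56242028 -0.09664     0.19626304] [ 1.79999757e+02 -1.55461708e-03  1.79551045e+02] [[-0.0, -0.952, -0.306, 0.079], [1.0, -0.0, 0.0, -0.001], [-0.0, -0.306, 0.952, -0.118], [0.0, 0.0, 0.0, 1.0]]
(888, array([ 0.5577, -0.0974,  0.0569]), array([ 0.5585, -0.0974,  0.0549]))
```

View pics/w1.png

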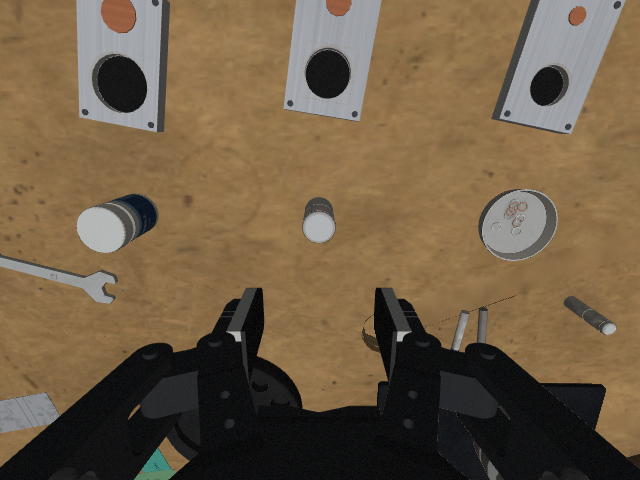

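The wrist view shows the large punch at (319,225), centred between the jaws, with the wells at (121,82), (328,73) and (548,85).

```bash
cat >> h.py <<'E'
WL=dict(large=(.4485,-.254),medium=(.4415,-.0845),small=(.452,.0955),tiny=(.4485,.2435))
def well(c,W,k):
    g=c['frame'].astype(int).sum(2); Ti=np.linalg.inv(c['world_to_cam'])
    near=(np.hypot(W[...,0]-WL[k][0],W[...,1]-WL[k][1])<.03)&(g<240)
    nn,l,s,cen=cv2.connectedComponentsWithStats(near.astype(np.uint8))
    if nn<2: return None
    v,u=np.nonzero(l==1+np.argmax(s[1:,4]))
    d=np.stack([(u-c['cx'])/c['fx'],(v-c['cy'])/c['fy'],np.ones(len(u))],1)@Ti[:3,:3].T
    o=Ti[:3,3]; X=o+d*((.014-o[2])/d[:,2])[:,None]
    (x,y),R=cv2.minEnclosingCircle(X[:,:2].astype(np.float32)); return round(x,4),round(y,4),round(2*R,4)
E
python3 - <<'E'
from h import *
o,c,W=wrist()
for k in WL: print(k,well(c,W,k))
E
```

```text
large (0.4487, -0.2583, 0.0439)
medium (0.4423, -0.0894, 0.037)
small (0.4528, 0.0908, 0.0306)
tiny None
```

>>> servo_tool([
  {"claw":0.4,"dp":[0.004,0,0.05],"rot":[0,0,0]},
  {"claw":0.4,"dp":[0.004,0,0.09],"rot":[0,0,0]},
  {"claw":0.4,"dp":[0.004,0,0.125],"rot":[0,0,0]},
  {"claw":0.4,"dp":[0.004,0,0.145],"rot":[0,0,0]},
  {"claw":0.4,"dp":[0.004,0,0.153],"rot":[0,0,0]},
  {"claw":0.4,"dp":[0.004,0,0.153],"rot":[0,0,0]},
  {"claw":0.9,"dp":[0.004,0,0.153],"rot":[0,0,0]},
  {"claw":0.9,"dp":[0.004,0,0.153],"rot":[0,0,0]},
  {"claw":0.9,"dp":[0.004,0,0.153],"rot":[0,0,0]},
  {"claw":0.9,"dp":[0.004,0,0.153],"rot":[0,0,0]},
  {"claw":0.9,"dp":[0.004,0,0.153],"rot":[0,0,0]},
  {"claw":0.9,"dp":[0.004,0,0.153],"rot":[0,0,0]},
], newtons=40)

```text
clock: 4.6
tcp_pos: [0.5592, -0.0968, 0.0447]
eef_rot: [-180.0, 0.1, 179.7]
ft_force: [-0.7, 1.0, 6.5]
opening: 0.0253
finger_force: 39.2
```

>>> servo_tool([
  {"claw":0.9,"dp":[0,0,-0.03],"rot":[0,0,0]},
  {"claw":0.9,"dp":[0,0,-0.07],"rot":[0,0,0]},
  {"claw":0.9,"dp":[0.02,-0.03,-0.1],"rot":[0,0,0]},
  {"claw":0.9,"dp":[0.045,-0.065,-0.1],"rot":[0,0,0]},
  {"claw":0.9,"dp":[0.07,-0.1,-0.1],"rot":[0,0,0]},
  {"claw":0.9,"dp":[0.095,-0.14,-0.1],"rot":[0,0,0]},
  {"claw":0.9,"dp":[0.11,-0.16,-0.1],"rot":[0,0,0]},
  {"claw":0.9,"dp":[0.11,-0.16,-0.08],"rot":[0,0,0]},
  {"claw":0.9,"dp":[0.11,-0.16,-0.06],"rot":[0,0,0]},
  {"claw":0.9,"dp":[0.11,-0.16,-0.05],"rot":[0,0,0]},
  {"claw":0.9,"dp":[0.11,-0.16,-0.05],"rot":[0,0,0]},
])

```text
clock: 5.7
tcp_pos: [0.4468, -0.2554, 0.0923]
eef_rot: [179.9, -0.1, 179.7]
ft_force: [-0.6, 0.4, -3.0]
opening: 0.0257
finger_force: 40.3
```

```bash
python3 - <<'E'
from h import *
o,c,W=wrist('w2'); print(o['tcp_pos'],o['eef_rot'],o['opening'],well(c,W,'large'))
c=eyes.camera('scene'); save('s2',c['frame'][120:330,300:560].repeat(2,0).repeat(2,1))
E
```

```text
[ 0.44684485 -0.25538289  0.09233408] [ 1.79917821e+02 -1.04977825e-01  1.79654346e+02] 0.02573919172640427 (0.5555, -0.2474, 0.2593)
```

View pics/w2.png

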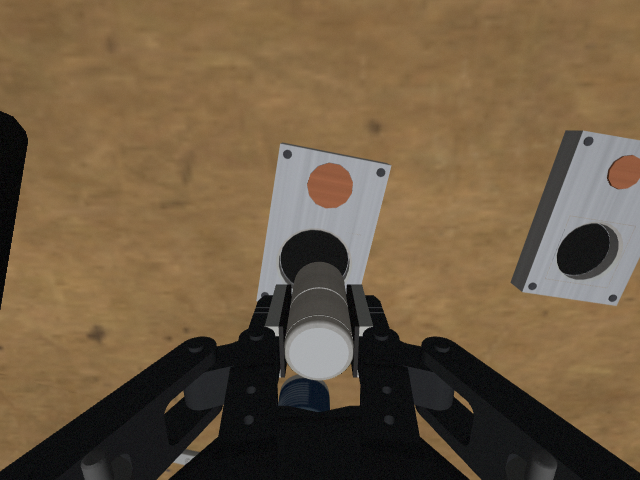

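The punch is 2–3 px (about 2 mm) right of the well centre (314,258), so I'll correct y by -2 mm while lowering.

>>> servo_tool([
  {"claw":0.9,"dp":[-0.002,-0.002,0.015],"rot":[0,0,0]},
  {"claw":0.9,"dp":[-0.002,-0.002,0.028],"rot":[0,0,0]},
  {"claw":0.9,"dp":[-0.002,-0.002,0.037],"rot":[0,0,0]},
  {"claw":0.9,"dp":[-0.002,-0.002,0.041],"rot":[0,0,0]},
  {"claw":0.9,"dp":[-0.002,-0.002,0.041],"rot":[0,0,0]},
  {"claw":0.9,"dp":[-0.002,-0.002,0.041],"rot":[0,0,0]},
])

```text
clock: 6.4
tcp_pos: [0.4497, -0.2581, 0.0528]
eef_rot: [-180.0, 0.0, 179.7]
ft_force: [0.8, 0.3, -2.4]
opening: 0.0255
finger_force: 40.3
```

>>> servo_tool([
  {"claw":0.9,"dp":[0,0,0.0015],"rot":[0,0,0]},
  {"claw":0.9,"dp":[0,0,0.0015],"rot":[0,0,0]},
  {"claw":0.6,"dp":[0,0,0.0015],"rot":[0,0,0]},
  {"claw":0.45,"dp":[0,0,0.0015],"rot":[0,0,0]},
  {"claw":0.45,"dp":[0,0,0.0015],"rot":[0,0,0]},
  {"claw":0.45,"dp":[0,0,0.0015],"rot":[0,0,0]},
  {"claw":0.45,"dp":[0,0,-0.02],"rot":[0,0,0]},
  {"claw":0.45,"dp":[0,0,-0.06],"rot":[0,0,0]},
  {"claw":0.45,"dp":[0,0,-0.1],"rot":[0,0,0]},
  {"claw":0.45,"dp":[0,0,-0.11],"rot":[0,0,0]},
  {"claw":0.6,"dp":[-0.04,0.014,-0.11],"rot":[0,0,0]},
  {"claw":0.6,"dp":[-0.09,0.032,-0.11],"rot":[0,0,0]},
  {"claw":0.6,"dp":[-0.14,0.049,-0.11],"rot":[0,0,0]},
  {"claw":0.6,"dp":[-0.185,0.065,-0.11],"rot":[0,0,0]},
  {"claw":0.6,"dp":[-0.22,0.08,-0.11],"rot":[0,0,0]},
  {"claw":0.6,"dp":[-0.23,0.081,-0.11],"rot":[0,0,0]},
  {"claw":0.6,"dp":[-0.23,0.081,-0.11],"rot":[0,0,0]},
])

```text
clock: 8.1
tcp_pos: [0.6808, -0.1776, 0.1606]
eef_rot: [180.0, -0.1, 179.8]
ft_force: [-0.0, -0.3, -0.0]
opening: 0.034
finger_force: 0.0
```

```bash
python3 - <<'E'
from h import *
o,c,W=wrist('w3'); print(o['tcp_pos'],o['eef_rot'],o['opening'],top(W,(.68,-.177),.044,.02))
print(top(W,(.449,-.258),.05))
E
```

```text
[ 0.68079206 -0.17755045  0.1606279 ] [ 1.79970905e+02 -8.99920914e-02  1.79754092e+02] 0.033972608686076516 (125, array([ 0.6778, -0.1785,  0.0489]), array([ 0.6785, -0.1782,  0.0476]))
(0, None, None)
```

View pics/w3.png

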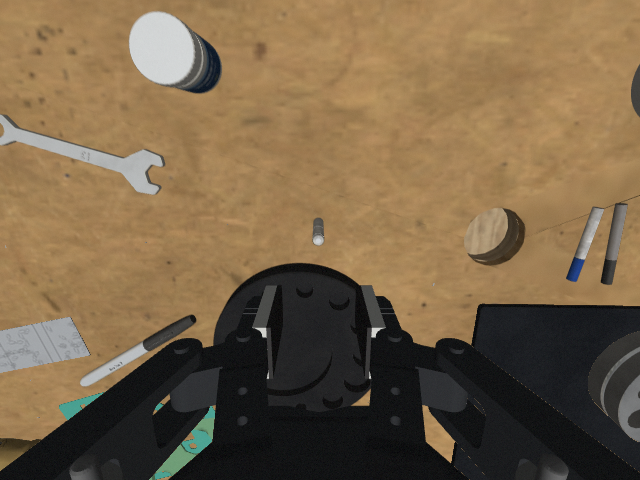

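The tiny punch is at (318,232), centred between the jaws, and the turntable is clear behind it.

>>> servo_tool([
  {"claw":0.6,"dp":[0.003,-0.001,0.04],"rot":[0,0,0]},
  {"claw":0.6,"dp":[0.003,-0.001,0.075],"rot":[0,0,0]},
  {"claw":0.6,"dp":[0.003,-0.001,0.1],"rot":[0,0,0]},
  {"claw":0.6,"dp":[0.003,-0.001,0.113],"rot":[0,0,0]},
  {"claw":0.6,"dp":[0.003,-0.001,0.1175],"rot":[0,0,0]},
  {"claw":0.6,"dp":[0.003,-0.001,0.1175],"rot":[0,0,0]},
  {"claw":1.0,"dp":[0.003,-0.001,0.1175],"rot":[0,0,0]},
  {"claw":1.0,"dp":[0.003,-0.001,0.1175],"rot":[0,0,0]},
  {"claw":1.0,"dp":[0.003,-0.001,0.1175],"rot":[0,0,0]},
  {"claw":1.0,"dp":[0.003,-0.001,0.1175],"rot":[0,0,0]},
  {"claw":1.0,"dp":[0.003,-0.001,0.1175],"rot":[0,0,0]},
  {"claw":1.0,"dp":[0.003,-0.001,0.1175],"rot":[0,0,0]},
], newtons=30)

```text
clock: 9.35
tcp_pos: [0.6776, -0.1796, 0.0462]
eef_rot: [-179.9, 0.1, 179.7]
ft_force: [0.1, -0.3, 6.7]
opening: 0.0072
finger_force: 29.5
```

>>> servo_tool([
  {"claw":1.0,"dp":[0,0,-0.03],"rot":[0,0,0]},
  {"claw":1.0,"dp":[0,0,-0.07],"rot":[0,0,0]},
  {"claw":1.0,"dp":[0.015,0.03,-0.1],"rot":[0,0,0]},
  {"claw":1.0,"dp":[0.035,0.065,-0.1],"rot":[0,0,0]},
  {"claw":1.0,"dp":[0.055,0.1,-0.1],"rot":[0,0,0]},
  {"claw":1.0,"dp":[0.076,0.14,-0.1],"rot":[0,0,0]},
  {"claw":1.0,"dp":[0.098,0.18,-0.1],"rot":[0,0,0]},
  {"claw":1.0,"dp":[0.12,0.22,-0.1],"rot":[0,0,0]},
  {"claw":1.0,"dp":[0.142,0.26,-0.1],"rot":[0,0,0]},
  {"claw":1.0,"dp":[0.164,0.3,-0.1],"rot":[0,0,0]},
  {"claw":1.0,"dp":[0.186,0.34,-0.1],"rot":[0,0,0]},
  {"claw":1.0,"dp":[0.206,0.38,-0.1],"rot":[0,0,0]},
  {"claw":1.0,"dp":[0.22,0.405,-0.1],"rot":[0,0,0]},
  {"claw":1.0,"dp":[0.2285,0.4195,-0.09],"rot":[0,0,0]},
  {"claw":1.0,"dp":[0.2285,0.4195,-0.07],"rot":[0,0,0]},
  {"claw":1.0,"dp":[0.2285,0.4195,-0.055],"rot":[0,0,0]},
  {"claw":1.0,"dp":[0.2285,0.4195,-0.05],"rot":[0,0,0]},
  {"claw":1.0,"dp":[0.2285,0.4195,-0.05],"rot":[0,0,0]},
])

```text
clock: 11.15
tcp_pos: [0.4507, 0.2415, 0.0945]
eef_rot: [-180.0, -0.1, 179.7]
ft_force: [0.2, -0.3, 0.2]
opening: 0.0072
finger_force: 29.3
```

```bash
python3 - <<'E'
from h import *
o,c,W=wrist('w4'); print(o['tcp_pos'],o['eef_rot'],o['opening'],well(c,W,'tiny'))
E
```

```text
[0.45069773 0.2414773  0.09453126] [-1.79982180e+02 -5.47671486e-02  1.79656083e+02] 0.0072308593304154685 (0.5868, 0.249, 0.2449)
```

View pics/w4.png

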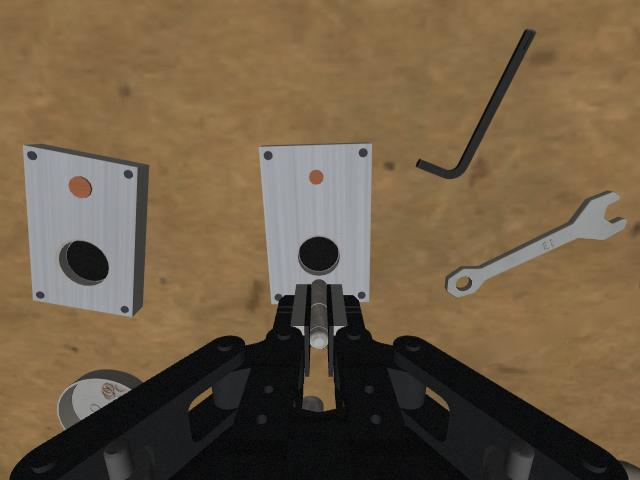

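The well is at (319,255) and the punch at column 319, so they are aligned. I'll lower and release, then move over to the medium punch.

>>> servo_tool([
  {"claw":1.0,"dp":[0.0015,0,0.015],"rot":[0,0,0]},
  {"claw":1.0,"dp":[0.0015,0,0.03],"rot":[0,0,0]},
  {"claw":1.0,"dp":[0.0015,0,0.038],"rot":[0,0,0]},
  {"claw":1.0,"dp":[0.0015,0,0.042],"rot":[0,0,0]},
  {"claw":1.0,"dp":[0.0015,0,0.042],"rot":[0,0,0]},
  {"claw":1.0,"dp":[0.0015,0,0.042],"rot":[0,0,0]},
])

```text
clock: 11.8
tcp_pos: [0.4499, 0.2417, 0.0534]
eef_rot: [180.0, 0.0, 179.6]
ft_force: [1.4, 0.4, 0.7]
opening: 0.0072
finger_force: 29.3
```

>>> servo_tool([
  {"claw":1.0,"dp":[0,0,0.001],"rot":[0,0,0]},
  {"claw":1.0,"dp":[0,0,0.001],"rot":[0,0,0]},
  {"claw":0.85,"dp":[0,0,0.001],"rot":[0,0,0]},
  {"claw":0.6,"dp":[0,0,0.001],"rot":[0,0,0]},
  {"claw":0.6,"dp":[0,0,0.001],"rot":[0,0,0]},
  {"claw":0.6,"dp":[0,0,0.001],"rot":[0,0,0]},
  {"claw":0.6,"dp":[0,0,-0.02],"rot":[0,0,0]},
  {"claw":0.6,"dp":[0,0,-0.06],"rot":[0,0,0]},
  {"claw":0.45,"dp":[0,0,-0.1],"rot":[0,0,0]},
  {"claw":0.45,"dp":[-0.03,-0.002,-0.11],"rot":[0,0,0]},
  {"claw":0.45,"dp":[-0.07,-0.004,-0.11],"rot":[0,0,0]},
  {"claw":0.45,"dp":[-0.11,-0.006,-0.11],"rot":[0,0,0]},
  {"claw":0.45,"dp":[-0.127,-0.008,-0.11],"rot":[0,0,0]},
  {"claw":0.45,"dp":[-0.127,-0.008,-0.11],"rot":[0,0,0]},
])

```text
clock: 13.2
tcp_pos: [0.5783, 0.2322, 0.1618]
eef_rot: [-180.0, -0.0, 179.6]
ft_force: [-0.0, -0.2, 0.3]
opening: 0.0471
finger_force: 0.0
```

```bash
python3 - <<'E'
from h import *
o,c,W=wrist('w5'); print(o['tcp_pos'],o['eef_rot'],o['opening'],top(W,(.577,.235),.047,.02))
print(top(W,(.449,.241),.05,.02))
E
```

```text
[0.5783083  0.23220299 0.16177264] [-1.79985947e+02 -2.32648444e-02  1.79569028e+02] 0.04710668582011338 (622, array([0.5766, 0.2337, 0.0537]), array([0.5777, 0.2335, 0.0517]))
(209, array([0.4514, 0.2408, 0.0552]), array([0.4509, 0.241 , 0.054 ]))
```

View pics/w5.png

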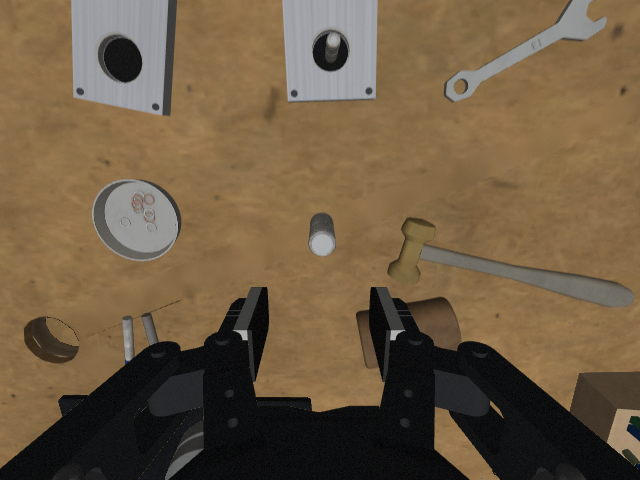

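The tiny punch stands in its well at (331,50). The medium punch is at (321,233), centred and clear of the hammer.

>>> servo_tool([
  {"claw":0.45,"dp":[0.001,0.0015,0.04],"rot":[0,0,0]},
  {"claw":0.45,"dp":[0.001,0.0015,0.075],"rot":[0,0,0]},
  {"claw":0.45,"dp":[0.001,0.0015,0.1],"rot":[0,0,0]},
  {"claw":0.45,"dp":[0.001,0.0015,0.114],"rot":[0,0,0]},
  {"claw":0.45,"dp":[0.001,0.0015,0.1185],"rot":[0,0,0]},
  {"claw":0.45,"dp":[0.001,0.0015,0.1185],"rot":[0,0,0]},
  {"claw":0.9,"dp":[0.001,0.0015,0.1185],"rot":[0,0,0]},
  {"claw":0.9,"dp":[0.001,0.0015,0.1185],"rot":[0,0,0]},
  {"claw":0.9,"dp":[0.001,0.0015,0.1185],"rot":[0,0,0]},
  {"claw":0.9,"dp":[0.001,0.0015,0.1185],"rot":[0,0,0]},
  {"claw":0.9,"dp":[0.001,0.0015,0.1185],"rot":[0,0,0]},
  {"claw":0.9,"dp":[0.001,0.0015,0.1185],"rot":[0,0,0]},
], newtons=35)

```text
clock: 14.45
tcp_pos: [0.5759, 0.2345, 0.0456]
eef_rot: [180.0, 0.1, 179.7]
ft_force: [-1.4, -0.7, 7.5]
opening: 0.0182
finger_force: 34.1
```

>>> servo_tool([
  {"claw":0.9,"dp":[0,0,-0.03],"rot":[0,0,0]},
  {"claw":0.9,"dp":[0,0,-0.07],"rot":[0,0,0]},
  {"claw":0.9,"dp":[0.012,-0.03,-0.1],"rot":[0,0,0]},
  {"claw":0.9,"dp":[0.03,-0.07,-0.1],"rot":[0,0,0]},
  {"claw":0.9,"dp":[0.047,-0.113,-0.1],"rot":[0,0,0]},
  {"claw":0.9,"dp":[0.065,-0.156,-0.1],"rot":[0,0,0]},
  {"claw":0.9,"dp":[0.083,-0.2,-0.1],"rot":[0,0,0]},
  {"claw":0.9,"dp":[0.101,-0.243,-0.1],"rot":[0,0,0]},
  {"claw":0.9,"dp":[0.118,-0.284,-0.1],"rot":[0,0,0]},
  {"claw":0.9,"dp":[0.13,-0.313,-0.1],"rot":[0,0,0]},
  {"claw":0.9,"dp":[0.1345,-0.323,-0.09],"rot":[0,0,0]},
  {"claw":0.9,"dp":[0.1345,-0.323,-0.07],"rot":[0,0,0]},
  {"claw":0.9,"dp":[0.1345,-0.323,-0.055],"rot":[0,0,0]},
  {"claw":0.9,"dp":[0.1345,-0.323,-0.05],"rot":[0,0,0]},
  {"claw":0.9,"dp":[0.1345,-0.323,-0.05],"rot":[0,0,0]},
])

```text
clock: 15.95
tcp_pos: [0.4387, -0.0874, 0.0938]
eef_rot: [180.0, -0.1, 179.7]
ft_force: [0.1, 0.2, -0.9]
opening: 0.0184
finger_force: 34.6
```

```bash
python3 - <<'E'
from h import *
o,c,W=wrist('w6'); print(o['tcp_pos'],o['eef_rot'],o['opening'])
E
```

```text
[ 0.43871855 -0.0874268   0.09380471] [ 1.79966498e+02 -6.83121133e-02  1.79674274e+02] 0.01843000598597563
```

View pics/w6.png

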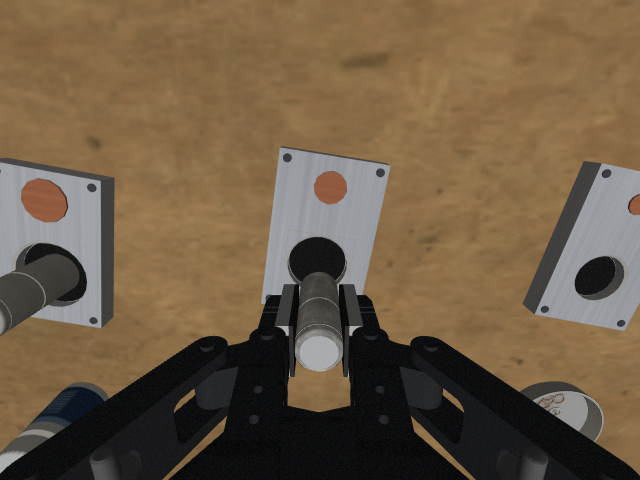

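The well is at (317,262) and the punch at column 319. The large punch stands in its well on the left. I'll apply the small correction and lower.

>>> servo_tool([
  {"claw":0.9,"dp":[-0.0035,-0.001,0.015],"rot":[0,0,0]},
  {"claw":0.9,"dp":[-0.0035,-0.001,0.03],"rot":[0,0,0]},
  {"claw":0.9,"dp":[-0.0035,-0.001,0.038],"rot":[0,0,0]},
  {"claw":0.9,"dp":[-0.0035,-0.001,0.0425],"rot":[0,0,0]},
  {"claw":0.9,"dp":[-0.0035,-0.001,0.0425],"rot":[0,0,0]},
  {"claw":0.9,"dp":[-0.0035,-0.001,0.0425],"rot":[0,0,0]},
])

```text
clock: 16.6
tcp_pos: [0.4428, -0.0889, 0.0523]
eef_rot: [-180.0, 0.0, 179.7]
ft_force: [-0.0, -0.2, -2.0]
opening: 0.0186
finger_force: 34.6
```

>>> servo_tool([
  {"claw":0.9,"dp":[0,0,0.001],"rot":[0,0,0]},
  {"claw":0.9,"dp":[0,0,0.001],"rot":[0,0,0]},
  {"claw":0.7,"dp":[0,0,0.001],"rot":[0,0,0]},
  {"claw":0.5,"dp":[0,0,0.001],"rot":[0,0,0]},
  {"claw":0.5,"dp":[0,0,0.001],"rot":[0,0,0]},
  {"claw":0.5,"dp":[0,0,0.001],"rot":[0,0,0]},
  {"claw":0.5,"dp":[0,0,-0.02],"rot":[0,0,0]},
  {"claw":0.5,"dp":[0,0,-0.06],"rot":[0,0,0]},
  {"claw":0.5,"dp":[0,0,-0.1],"rot":[0,0,0]},
  {"claw":0.5,"dp":[-0.02,0.025,-0.11],"rot":[0,0,0]},
  {"claw":0.5,"dp":[-0.05,0.058,-0.11],"rot":[0,0,0]},
  {"claw":0.5,"dp":[-0.08,0.093,-0.11],"rot":[0,0,0]},
  {"claw":0.5,"dp":[-0.11,0.128,-0.11],"rot":[0,0,0]},
  {"claw":0.5,"dp":[-0.14,0.163,-0.11],"rot":[0,0,0]},
  {"claw":0.5,"dp":[-0.17,0.198,-0.11],"rot":[0,0,0]},
  {"claw":0.5,"dp":[-0.2,0.233,-0.11],"rot":[0,0,0]},
  {"claw":0.5,"dp":[-0.214,0.25,-0.11],"rot":[0,0,0]},
  {"claw":0.5,"dp":[-0.214,0.25,-0.11],"rot":[0,0,0]},
])

```text
clock: 18.4
tcp_pos: [0.6591, 0.1623, 0.1604]
eef_rot: [180.0, -0.0, 179.8]
ft_force: [-0.1, -0.4, -0.4]
opening: 0.0425
finger_force: 0.0
```

```bash
python3 - <<'E'
from h import *
o,c,W=wrist('w7'); print(o['tcp_pos'],o['eef_rot'],o['opening'],top(W,(.657,.162),.045,.02))
E
```

```text
[0.65910974 0.16229388 0.16035727] [ 1.79983772e+02 -4.80939940e-02  1.79809126e+02] 0.04252435346381762 (283, array([0.6562, 0.1615, 0.051 ]), array([0.6568, 0.1616, 0.0494]))
```

View pics/w7.png

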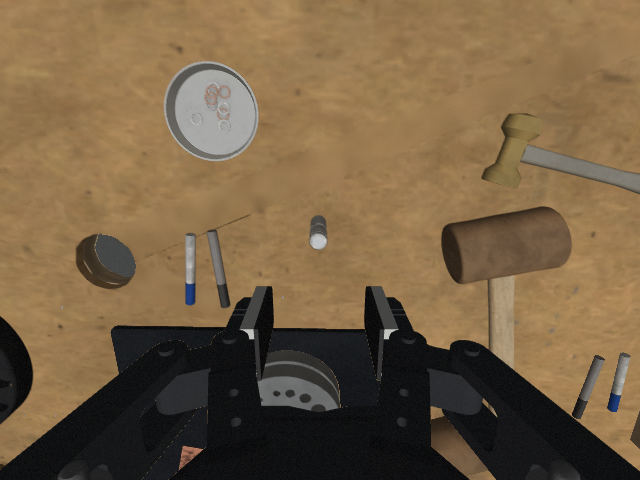

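The small punch is at (318,232), centred, with clear space around it.

>>> servo_tool([
  {"claw":0.5,"dp":[0.0025,-0.0005,0.04],"rot":[0,0,0]},
  {"claw":0.5,"dp":[0.0025,-0.0005,0.075],"rot":[0,0,0]},
  {"claw":0.5,"dp":[0.0025,-0.0005,0.1],"rot":[0,0,0]},
  {"claw":0.5,"dp":[0.0025,-0.0005,0.113],"rot":[0,0,0]},
  {"claw":0.5,"dp":[0.0025,-0.0005,0.1175],"rot":[0,0,0]},
  {"claw":0.5,"dp":[0.0025,-0.0005,0.1175],"rot":[0,0,0]},
  {"claw":1.0,"dp":[0.0025,-0.0005,0.1175],"rot":[0,0,0]},
  {"claw":1.0,"dp":[0.0025,-0.0005,0.1175],"rot":[0,0,0]},
  {"claw":1.0,"dp":[0.0025,-0.0005,0.1175],"rot":[0,0,0]},
  {"claw":1.0,"dp":[0.0025,-0.0005,0.1175],"rot":[0,0,0]},
  {"claw":1.0,"dp":[0.0025,-0.0005,0.1175],"rot":[0,0,0]},
  {"claw":1.0,"dp":[0.0025,-0.0005,0.1175],"rot":[0,0,0]},
], newtons=30)

```text
clock: 19.65
tcp_pos: [0.6561, 0.1594, 0.0457]
eef_rot: [180.0, 0.1, 179.7]
ft_force: [-0.0, -0.5, 7.0]
opening: 0.0121
finger_force: 29.3
```

>>> servo_tool([
  {"claw":1.0,"dp":[0,0,-0.03],"rot":[0,0,0]},
  {"claw":1.0,"dp":[0,0,-0.07],"rot":[0,0,0]},
  {"claw":1.0,"dp":[0.03,-0.01,-0.1],"rot":[0,0,0]},
  {"claw":1.0,"dp":[0.07,-0.023,-0.1],"rot":[0,0,0]},
  {"claw":1.0,"dp":[0.11,-0.037,-0.1],"rot":[0,0,0]},
  {"claw":1.0,"dp":[0.15,-0.05,-0.1],"rot":[0,0,0]},
  {"claw":1.0,"dp":[0.19,-0.063,-0.1],"rot":[0,0,0]},
  {"claw":1.0,"dp":[0.2035,-0.068,-0.09],"rot":[0,0,0]},
  {"claw":1.0,"dp":[0.2035,-0.068,-0.07],"rot":[0,0,0]},
  {"claw":1.0,"dp":[0.2035,-0.068,-0.055],"rot":[0,0,0]},
  {"claw":1.0,"dp":[0.2035,-0.068,-0.05],"rot":[0,0,0]},
  {"claw":1.0,"dp":[0.2035,-0.068,-0.05],"rot":[0,0,0]},
])

```text
clock: 20.85
tcp_pos: [0.4514, 0.0926, 0.0942]
eef_rot: [180.0, -0.0, 179.7]
ft_force: [-0.1, 0.5, -0.5]
opening: 0.0119
finger_force: 29.3
```

```bash
python3 - <<'E'
from h import *
o,c,W=wrist('w8'); print(o['tcp_pos'],o['eef_rot'],o['opening'])
E
```

```text
[0.45138036 0.09258771 0.09416635] [ 1.79999324e+02 -3.97880553e-02  1.79656448e+02] 0.011944808221309385
```

View pics/w8.png

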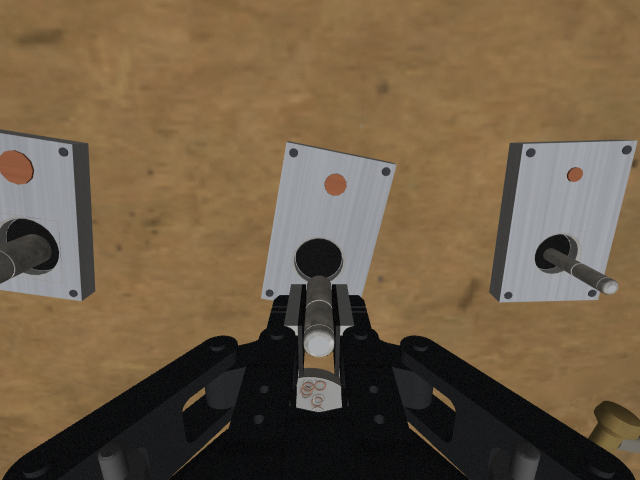

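The well is at (319,259) and the punch at column 319, so they are aligned. Lowering.

>>> servo_tool([
  {"claw":1.0,"dp":[-0.001,0,0.015],"rot":[0,0,0]},
  {"claw":1.0,"dp":[-0.001,0,0.03],"rot":[0,0,0]},
  {"claw":1.0,"dp":[-0.001,0,0.038],"rot":[0,0,0]},
  {"claw":1.0,"dp":[-0.001,0,0.043],"rot":[0,0,0]},
  {"claw":1.0,"dp":[-0.001,0,0.043],"rot":[0,0,0]},
  {"claw":1.0,"dp":[-0.001,0,0.0435],"rot":[0,0,0]},
  {"claw":0.85,"dp":[-0.001,0,0.0435],"rot":[0,0,0]},
  {"claw":0.6,"dp":[-0.001,0,0.0435],"rot":[0,0,0]},
  {"claw":0.6,"dp":[-0.001,0,0.0435],"rot":[0,0,0]},
  {"claw":0.6,"dp":[-0.001,0,0.0435],"rot":[0,0,0]},
  {"claw":0.6,"dp":[-0.001,0,0.02],"rot":[0,0,0]},
  {"claw":0.6,"dp":[-0.001,0,-0.02],"rot":[0,0,0]},
  {"claw":0.6,"dp":[-0.001,0,-0.06],"rot":[0,0,0]},
  {"claw":0.6,"dp":[-0.001,0,-0.1],"rot":[0,0,0]},
  {"claw":0.6,"dp":[-0.001,0,-0.14],"rot":[0,0,0]},
  {"claw":0.6,"dp":[-0.001,0,-0.15],"rot":[0,0,0]},
  {"claw":0.6,"dp":[-0.001,0,-0.15],"rot":[0,0,0]},
])

```text
clock: 22.6
tcp_pos: [0.4532, 0.0926, 0.2455]
eef_rot: [180.0, 0.2, 179.7]
ft_force: [0.3, 0.3, -0.2]
opening: 0.0336
finger_force: 0.0
```

```bash
python3 - <<'E'
from h import *
o,c,W=wrist(); print(o['tcp_pos'])
for k in WL: print(k,top(W,WL[k],.04))
c=eyes.camera('scene'); save('s9',cv2.resize(c['frame'][120:430,200:500],(600,600))); W=cloud(c)
for k in WL: print(k,top(W,WL[k],.045),top(W,WL[k],.017))
E
```

```text
[0.45315344 0.09256851 0.24551846]
large (0, None, None)
medium (571, array([ 0.4434, -0.0863,  0.0561]), array([ 0.4445, -0.0889,  0.0511]))
small (197, array([0.4522, 0.0918, 0.0553]), array([0.4533, 0.0918, 0.0501]))
tiny (128, array([0.4499, 0.2391, 0.0514]), array([0.4504, 0.2401, 0.049 ]))
large (200, array([ 0.4474, -0.2512,  0.0572]), array([ 0.4491, -0.2554,  0.0552])) (382, array([ 0.4465, -0.2493,  0.0449]), array([ 0.4489, -0.2554,  0.0411]))
medium (138, array([ 0.4438, -0.0839,  0.055 ]), array([ 0.4446, -0.0851,  0.0532])) (283, array([ 0.4428, -0.0825,  0.0429]), array([ 0.4446, -0.0851,  0.0392]))
small (84, array([0.4528, 0.0963, 0.0529]), array([0.4536, 0.0949, 0.052 ])) (194, array([0.4521, 0.097 , 0.0403]), array([0.4498, 0.0889, 0.0379]))
tiny (46, array([0.4501, 0.2442, 0.0517]), array([0.4506, 0.2439, 0.0503])) (123, array([0.4496, 0.2446, 0.0389]), array([0.4505, 0.244 , 0.0364]))
```

View pics/s9.png

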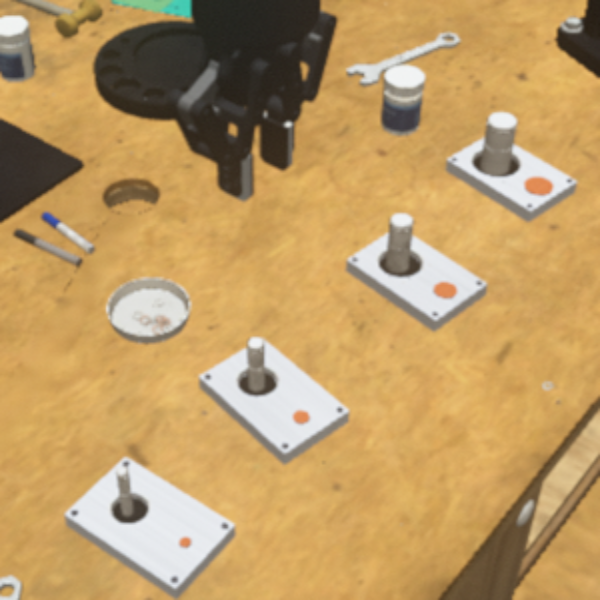

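All four punches stand upright in their wells, at about (500,145), (400,245), (256,365) and (125,490). The jar and dish are undisturbed.

```bash
python3 -c "
from rig import r
print(r.job_done())"
```

```text
the job is handed in; nothing more can be done
None
```

All four punches were placed upright in their matching wells and released, with the jar and dish left in place, and the job was handed in at about 23 s of the 80 s limit (the hand-in returned no verdict).

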